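# Sterilize the spreader's blade and park it in the clean rest

### The job

Take the spreader out of the black rest and dip its blade into the open well of the red UV sterilizer until its lower edge is at least half-way down the well, and hold it there for a second without touching the sterilizer. Then lift it out and lay it gently, blade hanging down, squarely across both forks of the green rest, with the middle of the handle midway between the forks, and let go. Keep the blade off the bench and leave everything else where it stands.

Things in the scene. Friction and masses are not known exactly. Their poses are not given: they have to be found in the camera images.
- spreader: cranked tool, loose, one rigid piece, about 80 g, 148 mm long. Origin: centre of its straight orange handle, a square bar 120 mm long (x), 16 mm wide (y) and high (z); balances near there. A 7 mm steel neck leaves the +x end and turns straight down at x = +85 mm to a steel blade 26 mm wide (y), 6 thick (x), 34 high. z is up (blade hanging). Starts in the black rest, free to grip from above between the forks
- spreader_tip (a point): middle of the blade's lower edge, at (85, 0, -90) mm in the spreader's frame; same axes as the spreader
- sterilizer: the UV tip sterilizer, fixed: a red block 140 x 140 mm, 95 mm high, with a white panel on its -x side and one round open well in the middle of its top, ringed by violet light. Origin: centre of its underside on the bench; z up
- sterilizer_well (a point): centre of the well's mouth, level with the block's top, 95 mm above the bench. The well is 64 mm across and 75 mm deep, straight down, empty
- used_rest: the black rest, fixed, where the spreader starts; built just as the green one. Origin: centre of its underside; z up
- clean_rest: the green rest, fixed: base 110 x 70 x 12 mm; two Y-shaped forks of 8 mm bar on 10 mm posts at x = -44 and +44 mm, open above, 80 mm free between them. Each has a level bottom, where the handle lies, and arms sloping out from 23 mm apart at the bottom to 60 mm at the tips, 149 mm above the bench. Origin: centre of its underside; x along the handle laid in it; z up
- clean_rest_seat (a point): where the handle's centre is when the spreader lies in the green rest: midway between the forks, 120 mm above the bench (fork bottoms 8 mm lower); axes as the rest's. The blade then hangs 30 mm above the bench, outside the forks, at either end
- beaker: bystander: loose clear open beaker, 68 mm across, 85 mm high; origin at the centre of its underside
- amber_bottle: bystander: loose amber bottle with blue cap, 64 mm across, 130 mm high; origin at the centre of its underside
- white_bottle: bystander: loose white bottle with red cap, 60 mm across, 140 mm high; origin at the centre of its underside
- dish_stack: bystander: loose stack of four clear dishes with white lids, 93 mm across, 60 mm high; origin at the centre of its underside
- tip_box: bystander: loose yellow box with clear lid, 85 x 120 x 65 mm; origin at the centre of its underside
- tube_rack: bystander: loose blue rack of capped tubes, 70 x 160 x 87 mm; origin at the centre of its underside
- steel_cup: bystander: loose open steel cup, 72 mm across, 75 mm high; origin at the centre of its underside
Not all that is in view belongs to the job. Of the things that look like the clean_rest, take the one that is farthest to the robot's left at the start.

How it is judged:
On the way:
1. the blade's lower edge is 30 mm or more below the mouth of the sterilizer's well, inside it (within 26 mm of its axis), for 0.8 s (horizontal distance between spreader_tip and sterilizer_well below 0.026 m and z of spreader_tip in the frame of sterilizer_well below -0.03 m), for 0.8 s.
At the end, for the whole second after the job is handed in: the spreader lies released and at rest in the green rest: handle centre within 15 mm along, 8 mm across and 6 mm in height of the seat point, along the rest's x axis (either way round) within 0.15 rad, blade hanging down within 0.15 rad of upright (x of spreader in the frame of clean_rest_seat between -0.015 and 0.015 m and y of spreader in the frame of clean_rest_seat between -0.008 and 0.008 m and z of spreader in the frame of clean_rest_seat between -0.006 and 0.006 m and angle between the x axis of spreader and the x axis of clean_rest, either way round below 0.15 rad and angle between spreader's own z axis and vertical below 0.15 rad and linear speed of spreader below 0.02 m/s); the robot touches nothing.
It fails at once if the spreader touches the sterilizer with more than 1 N (contact force between spreader and sterilizer above 1 N).
It fails at once if the robot touches the sterilizer with more than 3 N (contact force between any of the arm, the fingers and sterilizer above 3 N).
It fails at once if the blade comes down to the bench (lower edge below 8 mm) (height (world z) of spreader_tip below 0.008 m).
It fails at once if the spreader is dropped or thrown into the green rest (faster than 0.45 m/s within 20 mm of its seat) (distance between spreader and clean_rest_seat below 0.02 m and linear speed of spreader above 0.45 m/s).
It fails at once if a bystander is moved by more than 20 mm or tipped (distance of any of beaker, amber_bottle, white_bottle, dish_stack, tip_box, tube_rack, steel_cup from where it was at the start of the episode above 0.02 m or angle between any of beaker, amber_bottle, white_bottle, dish_stack, tip_box, tube_rack, steel_cup's own z axis and vertical above 0.3 rad).
It also fails if it takes over 48 s, if anything falls off the work surface, if the arm or the gripper's body presses on something with over 40 N, if the wrist force passes 120 N, or if a joint passes its speed limit or range.

### The arm

A 6-joint arm with a two-finger parallel gripper is mounted at the origin on the work surface. World frame = base frame: x ahead of the robot, y to its left, z up, the work surface at z = 0. Lengths are in m, angles in rad, forces in N, time in s.
With the tool pointing down it reaches from about 0.3 to 0.85 m from the base axis. Payload 4.2 kg.
Tool frame: the origin (TCP) lies between the finger pads; the fingertips stand 19 mm ahead of it and the grasp point (between the pads) is the TCP; z points along the fingers, y is the line along which they close (so a half turn about z gives the same grasp; the last joint's range is limited). The gripper opens to 91 mm and grips with 3 to 60 N. Pads are 32 mm wide; open, the fingers measure 118 mm over their backs; the gripper's body (76 mm by 178 mm) begins 60 mm behind the grasp point.
Start: joints at [1.156, 0.32, 1.565, -0, 1.257, -0.02], TCP at [0.221, 0.531, 0.233] pointing down, gripper open.
Joint ranges: [-3.11, 3.11], [-0.84, 2.01], [0.21, 2.61], [-1.34, 4.49], [0.05, 2.63], [-2.56, 2.56]. Speed limits (rad/s): [2.57, 2.57, 3.14, 3.14, 3.14, 3.14].

### API

Orientations are given as a rotation vector (axis times angle).
In Python, from station import bot gives the robot as it stands. The module is installed in compiled form; this text tells all that it offers.
- The arm moves only by the shell command python3 -m pendant 'ROWS'. ROWS is JSON, a list of rows, each a list of 7 numbers: the shift along the tool's x, y, z in m, then the turn, a rotation vector about the tool's x, y, z in rad, then the closure in counts, from 0 (fully open) to 255 (shut). In form: [[tx, ty, tz, wx, wy, wz, jaw], ...]. A call has 1 to 10 rows; each row shifts and turns the commanded pose from where the row before left it, along the tool's axes as they then stand; what a row does not reach is not made up. A row lasts 1/10 s, in which the tool goes at most 50 mm and 8.59 degrees, less where a joint would pass 70% of its speed; a pose out of reach is approached as far as the arm can. A call with a gripper value outside its range is refused whole. The fingers move at their own pace and stop on an object; the grip force is fixed at half the most. Time passes only in rows, so rows that do not move let the fingers close. It gives the time, the measured TCP pose, the force, the opening and the grip force at its end, in the units of the state.
- bot.read_state(): the state, without advancing time (a new reading comes with each control period).
- bot.grab_frame(name): name is "scene" or "top" or "wrist"; returns a dict with "color" (400x640x3 uint8, red, green, blue), "range_z" (400x640 float32, m along the optical axis (not along the pixel's ray), 0 where there is no reading), "camera_matrix" (3x3 intrinsics, pixels), "xyz" and "attitude" of the camera in the world; the wrist camera has in their place "mount" (4x4, takes a point from camera to tool coordinates, whose origin is the TCP and whose axes are the flange's). Camera axes: x right, y up, looking along -z (the intrinsics and any distortion apply to the point x, -y, -z); pixel columns grow to the right and rows downward; lengths in m; the calibration is good to about 2 mm. A picture is of the moment at which its call begins: read the wrist's pose just before it.
- bot.close_job(): hands the job in; it is judged then, once.
The state is a dict: "t": time; "qpos": joint angles; "joint_vel": joint speeds; "joint_torque": joint torques, N m; "tcp_pos": TCP position; "eef_rot": TCP orientation; "ft_force": force on the tool from outside, world axes, zero at the start; "ft_torque": the same for the moment, N m; "grip_width": finger opening in m; "gripper_force": force on a finger pad.
Only numpy, scipy, OpenCV 4.12 (cv2) and the standard library are available. Lean on these libraries where they do the work, as an engineer would, in place of code of your own. Each camera call takes 0.05 s, during which the arm holds its last target. There are 200 camera calls.

## Working session

There is one attempt and no reset: what is moved stays moved. The work goes in short steps, Python scripts to look and compute and a shell command to move; the robot and the scene stay as the last step left them, time stands still between calls to the robot, and variables do not carry over. Pictures are saved under pics/ and viewed, at most 10 in all, crops included, and the job is handed in when it is done.

```bash
mkdir -p pics; cat > h.py <<'E'
import numpy as np, cv2
from scipy.spatial.transform import Rotation as R
from station import bot
def rotm(a):
    a=np.array(a,float)
    return a if a.shape==(3,3) else (R.from_rotvec(a).as_matrix() if a.size==3 else R.from_quat(a).as_matrix())
def grab(n):
    s=bot.read_state(); f=bot.grab_frame(n)
    if n=='wrist':
        M=np.array(f['mount']); Rt=rotm(s['eef_rot']); f['R']=Rt@M[:3,:3]; f['p']=Rt@M[:3,3]+np.array(s['tcp_pos'])
    else: f['R']=rotm(f['attitude']); f['p']=np.array(f['xyz'])
    return f
def cloud(f):
    K=np.array(f['camera_matrix']); z=f['range_z']; v,u=np.indices(z.shape)
    c=np.stack([(u-K[0,2])/K[0,0]*z,-(v-K[1,2])/K[1,1]*z,-z],-1)
    return c@f['R'].T+f['p']
def save(f,n): cv2.imwrite('pics/'+n,f['color'][:,:,::-1])
E
python3 - <<'E'
from h import *
print(bot.read_state())
for n in('scene','top'):
    f=grab(n); save(f,n+'.png'); print(n,f['p'],f.get('attitude'),f['camera_matrix'],[k for k in f]); np.savez('pics/'+n,c=f['color'],P=cloud(f),z=f['range_z'])
E
```

```text
{'t': 0.0, 'qpos': array([ 1.15599938e+00,  3.20266178e-01,  1.56569255e+00, -1.76181633e-05,
        1.25740132e+00, -2.00034696e-02]), 'joint_vel': array([ 5.65729872e-04, -2.09072248e-04,  8.63061144e-04, -2.14641255e-04,
       -3.05586083e-04, -5.59312950e-06]), 'joint_torque': array([ 1.10905567e-03, -4.12469959e+01, -2.31975263e+01,  7.29835778e-02,
        4.57221991e-02, -1.31688525e-04]), 'tcp_pos': array([0.22096571, 0.5303224 , 0.23212979]), 'eef_rot': array([-6.16040472e-01, -3.08022708e+00,  2.71622944e-03]), 'ft_force': array([-0.27670819, -0.00571582,  1.0194868 ]), 'ft_torque': array([-0.0076673 ,  0.02498141, -0.0021899 ]), 'gripper_force': 0.0, 'grip_width': 0.09134504999191295}
scene [ 0.95020203 -0.78724541  1.18637024] [0.6931135  0.16370374 0.48834447] [[484.12166898   0.         330.03618225]
 [  0.         484.12166898 197.43120911]
 [  0.           0.           1.        ]] ['color', 'range_z', 'camera_matrix', 'xyz', 'attitude', 'R', 'p']
top [ 0.33090276 -0.00209394  1.45769794] [ 0.12393993 -0.11741919 -1.54136018] [[477.9449852    0.         317.81554178]
 [  0.         477.9449852  197.96463727]
 [  0.           0.           1.        ]] ['color', 'range_z', 'camera_matrix', 'xyz', 'attitude', 'R', 'p']
```

View pics/scene.png

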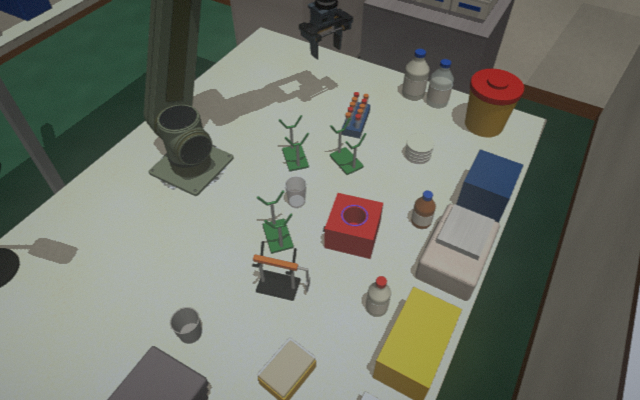

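View pics/top.png

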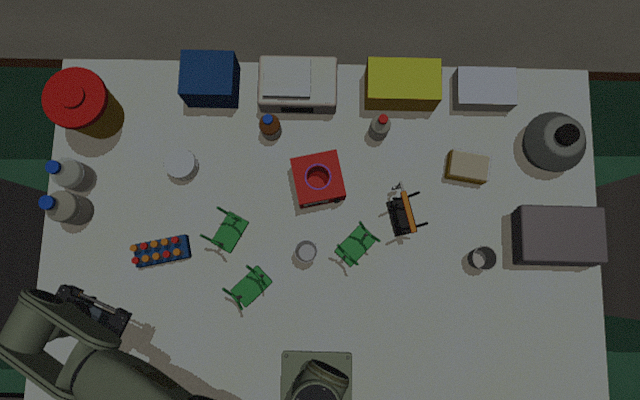

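Top view: the spreader in the black rest is near (402,210), with the blade at the upper end (398,188). The sterilizer is at (318,178), and green rests are at (228,230), (248,287) and (356,245). The one at (228,230) looks leftmost; next I'll measure them.

```bash
python3 - <<'E'
from h import *
np.set_printoptions(precision=4,suppress=True)
for n in('top','scene'):
    d=np.load(f'pics/{n}.npz'); P=d['P']; hsv=cv2.cvtColor(d['c'],cv2.COLOR_RGB2HSV); H,S,V=cv2.split(hsv)
    print(n,'valid',(d['z']>0).mean())
    ok=(d['z']>0)&(P[...,0]>0.2)&(P[...,0]<1.0)&(abs(P[...,1])<.75)
    t=ok&(P[...,2]<.01)&(V>120); print('table z',np.median(P[t][:,2]))
    def comps(name,m,amin=25):
        k,l,st,_=cv2.connectedComponentsWithStats(m.astype(np.uint8))
        for i in range(1,k):
            if st[i,4]<amin: continue
            q=P[l==i]; (c,s,a)=cv2.minAreaRect((q[:,:2]*1000).astype(np.float32))
            print(name,st[i],'mean',q.mean(0),'rect',np.array(c)/1000,np.round(s),round(a,1),'z',np.percentile(q[:,2],[5,95]))
    g=ok&(H>40)&(H<85)&(S>90)
    comps('greenbase',g&(P[...,2]<.03)&(P[...,2]>.004))
    comps('greentop',g&(P[...,2]>.135),3)
    o=ok&(H>4)&(H<20)&(S>130)&(P[...,1]<0)&(P[...,2]>.08)&(P[...,2]<.16); comps('handle',o)
    comps('redtop',ok&((H<6)|(H>172))&(S>120)&(P[...,2]>.088)&(P[...,2]<.105),60)
    w=ok&(H>120)&(H<165)&(S>60)&(P[...,2]>.05)&(P[...,2]<.12)&(abs(P[...,1])<.15); comps('violet',w)
    comps('blacktop',ok&(V<70)&(P[...,2]>.09)&(abs(P[...,1]+.2)<.13)&(abs(P[...,0]-.5)<.15),5)
    comps('allabove',ok&(P[...,2]>.03)&(P[...,2]<.3),60)
E
```

```text
top valid 0.99601953125
table z -0.0006150437519909513
greenbase [213 212  35  41 675] mean [0.4447 0.2699 0.0114] rect [0.4447 0.2724] [ 68. 108.] 61.9 z [0.0062 0.0165]
greenbase [340 226  35  35 607] mean [ 0.4203 -0.1142  0.0117] rect [ 0.4214 -0.1149] [67. 88.] 48.1 z [0.0067 0.0171]
greenbase [335 248  19  18  91] mean [ 0.3783 -0.0755  0.0114] rect [ 0.3789 -0.0756] [65. 13.] 46.6 z [0.0073 0.0166]
greenbase [231 266  41  41 725] mean [0.2836 0.2003 0.0115] rect [0.2856 0.1985] [ 67. 109.] 45.1 z [0.0066 0.0163]
greentop [557 130   3   3   3] mean [ 0.7451 -0.6707  0.1443] rect [ 0.7453 -0.6704] [8. 2.] 7.8 z [0.1398 0.1473]
greentop [217 207   4   3   8] mean [0.4998 0.2809 0.1434] rect [0.4999 0.2811] [8. 4.] 65.7 z [0.1392 0.147 ]
greentop [237 218   4   4  10] mean [0.4695 0.2227 0.146 ] rect [0.47  0.223] [9. 6.] 48.0 z [0.142  0.1506]
greentop [359 222   4   4   7] mean [ 0.4676 -0.1134  0.1422] rect [ 0.4671 -0.1136] [11.  4.] 32.1 z [0.1369 0.1461]
greentop [200 235   6   3   7] mean [0.4219 0.3207 0.1429] rect [0.4214 0.3197] [10.  3.] 62.5 z [0.1356 0.1519]
greentop 
[... 9519 characters left out ...]
674] mean [ 0.7797 -0.1888  0.0917] rect [ 0.7772 -0.1811] [60. 53.] 12.4 z [0.039  0.1418]
allabove [ 374  287   89  113 5582] mean [ 0.9136 -0.2625  0.1058] rect [ 0.9122 -0.2421] [224. 130.] 89.9 z [0.0609 0.1145]
allabove [170 307  32  33 583] mean [ 0.3845 -0.4749  0.0572] rect [ 0.3884 -0.4765] [71. 70.] 7.4 z [0.0336 0.0772]
allabove [ 258  337   59   63 2055] mean [ 0.6693 -0.4523  0.0628] rect [ 0.6655 -0.4467] [121.  86.] 81.1 z [0.0415 0.0692]
allabove [ 108  346  101   54 3338] mean [ 0.4549 -0.6221  0.1115] rect [ 0.4618 -0.639 ] [162. 140.] 0.2 z [0.1075 0.1162]
allabove [361 392  19   8  89] mean [ 0.8653 -0.4196  0.0717] rect [ 0.8661 -0.4163] [40. 18.] 31.9 z [0.0681 0.0754]
```

```bash
cat >> h.py <<'E'
np.set_printoptions(precision=4,suppress=True)
def togo(xyz,yawy):
    "shift in tool axes (after turning) and tool-z turn, to reach xyz with tool y at world yaw yawy (deg), tool down"
    s=bot.read_state(); Rt=rotm(s['eef_rot']); a=np.radians(yawy)
    y=np.array([np.cos(a),np.sin(a),0]); z=np.array([0,0,-1.]); G=np.stack([np.cross(y,z),y,z],1)
    print('turn',R.from_matrix(Rt.T@G).as_rotvec(),'then shift',G.T@(np.array(xyz)-s['tcp_pos']),'tcp',s['tcp_pos'],'t',s['t'])
E
python3 -m pendant '[[0,0,0,0,0,-0.13,0],[0,0,0,0,0,-0.13,0],[0,0,0,0,0,-0.13,0],[0,0,0,0,0,-0.13,0],[0,0,0,0,0,-0.128,0]]'
python3 -m pendant '[[-0.0046,-0.046,0,0,0,0,0],[-0.0046,-0.046,0,0,0,0,0],[-0.0046,-0.046,0,0,0,0,0],[-0.0046,-0.046,0,0,0,0,0],[-0.0046,-0.046,0,0,0,0,0],[-0.0046,-0.046,0,0,0,0,0],[-0.0046,-0.046,0,0,0,0,0],[-0.0046,-0.046,0,0,0,0,0],[-0.0046,-0.046,0,0,0,0,0]]'
python3 -m pendant '[[-0.0046,-0.046,0,0,0,0,0],[-0.0046,-0.046,0,0,0,0,0],[-0.0046,-0.046,0,0,0,0,0],[-0.0046,-0.046,0,0,0,0,0],[-0.0046,-0.046,0,0,0,0,0],[-0.0046,-0.046,0,0,0,0,0],[-0.0046,-0.046,0,0,0,0,0],[-0.0046,-0.046,0,0,0,0,0],[-0.0046,-0.046,0,0,0,0,0],[0,0,0,0,0,0,0]]'
python3 - <<'E'
from h import *
togo([.509,-.2504,.121],104.5)
f=grab('wrist'); save(f,'w1.png'); P=cloud(f); H,S,V=cv2.split(cv2.cvtColor(f['color'],cv2.COLOR_RGB2HSV))
m=(H>4)&(H<20)&(S>110)&(P[...,2]>.12)&(P[...,2]<.14); q=P[m]; print(m.sum(),q.mean(0),cv2.minAreaRect((q[:,:2]*1000).astype(np.float32)))
E
```

```text
t: 0.6
tcp_pos: [0.221, 0.5305, 0.2325]
eef_rot: [0.405, -3.115, 0.001]
ft_force: [-0.5, -1.2, 0.7]
grip_width: 0.091
gripper_force: 0.0
t: 1.5
tcp_pos: [0.365, 0.1385, 0.2329]
eef_rot: [-0.397, 3.116, 0.0]
ft_force: [0.6, 1.1, -0.6]
grip_width: 0.0913
gripper_force: 0.0
t: 2.5
tcp_pos: [0.5101, -0.2549, 0.2317]
eef_rot: [-0.39, 3.117, -0.003]
ft_force: [0.1, 0.8, -0.2]
grip_width: 0.0912
gripper_force: 0.0
turn [-0.0018 -0.0002 -0.0041] then shift [-0.0001  0.0046  0.1107] tcp [ 0.5101 -0.2549  0.2317] t 2.5
1948 [ 0.5019 -0.2484  0.1286] ((509.4230041503906, -254.642578125), (113.802734375, 56.219505310058594), 28.05470848083496)
```

View pics/w1.png

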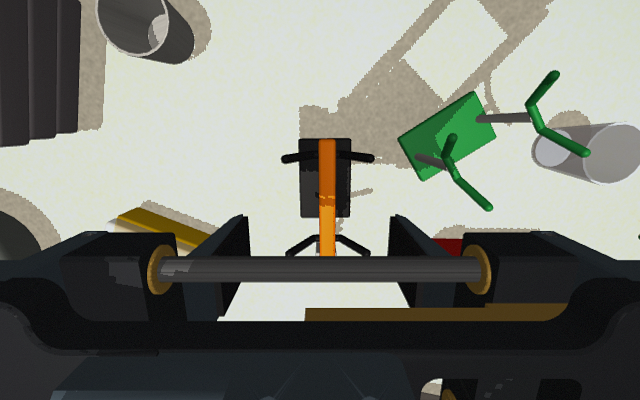

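Wrist view: the handle runs vertically at columns 319–336, rows 139–257, between the black forks and nearly parallel to the image axis. I'll refine its pose from the largest orange blob.

```bash
python3 - <<'E'
from h import *
f=grab('wrist'); P=cloud(f); H,S,V=cv2.split(cv2.cvtColor(f['color'],cv2.COLOR_RGB2HSV))
m=(H>4)&(H<20)&(S>110)&(P[...,2]>.12)&(P[...,2]<.14); m[:,:305]=0;m[:,350:]=0;m[258:]=0
K=np.array(f['camera_matrix']); v,u=np.nonzero(m)
d=np.stack([(u-K[0,2])/K[0,0],-(v-K[1,2])/K[1,1],-np.ones(len(u))],1)@f['R'].T
q=f['p']+d*((.128-f['p'][2])/d[:,2])[:,None]
L=[q[v==r][:,:2].mean(0) for r in range(145,252)]; L=np.array(L); e=L-L.mean(0); w=np.linalg.svd(e)[2][0]; w*=np.sign(w[0])
a=np.degrees(np.arctan2(w[1],w[0])); print('yaw',a, 'pt',L.mean(0),'zs',np.median(P[m][:,2]))
t=(q[:,:2]-L.mean(0))@w; print('extent',t.min(),t.max()); lo=L.mean(0)+w*t.min(); c=lo+.06*w; print('centre from -x end',c,len(u))
togo([c[0],c[1],.121],a+90)
E
```

```text
yaw 14.944086067695194 pt [ 0.5036 -0.248 ] zs 0.128667043284455
extent -0.0549524856110521 0.05841376962603172
centre from -x end [ 0.5085 -0.2467] 1909
turn [ 0.002  -0.0014 -0.0095] then shift [-0.0011  0.0036  0.1109] tcp [ 0.5083 -0.2505  0.2319] t 2.6
```

```bash
python3 -m pendant '[[0,0.002,0.02,0,0,-0.008,0],[0,0,0.015,0,0,0,0],[0,0,0,0,0,0,0],[0,0,0,0,0,0,0]]'
cat > m.py <<'E'
from h import *
f=grab('wrist'); P=cloud(f); H,S,V=cv2.split(cv2.cvtColor(f['color'],cv2.COLOR_RGB2HSV))
m=(H>4)&(H<20)&(S>110)&(P[...,2]>.12)&(P[...,2]<.14); m[:,:295]=0;m[:,360:]=0
k,l,st,_=cv2.connectedComponentsWithStats(m.astype(np.uint8)); m=l==1+st[1:,4].argmax(); b=st[1:][st[1:,4].argmax()]; print(b)
K=np.array(f['camera_matrix']); v,u=np.nonzero(m)
d=np.stack([(u-K[0,2])/K[0,0],-(v-K[1,2])/K[1,1],-np.ones(len(u))],1)@f['R'].T
q=f['p']+d*((.128-f['p'][2])/d[:,2])[:,None]
L=np.array([q[v==r][:,:2].mean(0) for r in range(b[1]+6,b[1]+b[3]-6)]); e=L-L.mean(0); w=np.linalg.svd(e)[2][0]; w*=np.sign(w[0])
a=np.degrees(np.arctan2(w[1],w[0])); t=(q[:,:2]-L.mean(0))@w; c=L.mean(0)+w*(t.min()+.06); print('yaw',a,'centre',c,'z',np.median(P[m][:,2]))
togo([c[0],c[1],.121],a+90)
E
python3 m.py
```

```text
t: 3.0
tcp_pos: [0.5081, -0.247, 0.1983]
eef_rot: [0.411, -3.115, -0.001]
ft_force: [-0.3, 0.1, 0.4]
grip_width: 0.0911
gripper_force: 0.0
[ 309  141   20  115 2170]
yaw 14.788926665332557 centre [ 0.5081 -0.2467] z 0.12874408074287563
turn [-0.0006  0.0009  0.0042] then shift [0.0002 0.0008 0.0778] tcp [ 0.5085 -0.2474  0.1988] t 3.05
```

```bash
python3 -m pendant '[[0,0,0.03,0,0,0,0],[0,0,0.03,0,0,0,0],[0,0,0.018,0,0,0,0],[0,0,0,0,0,0,0],[0,0,0,0,0,0,100],[0,0,0,0,0,0,180],[0,0,0,0,0,0,230],[0,0,0,0,0,0,230],[0,0,0,0,0,0,230],[0,0,0,0,0,0,230]]'
python3 -m pendant '[[0,0,0,0,0,0,230],[0,0,0,0,0,0,230]]'
```

```text
t: 4.05
tcp_pos: [0.5083, -0.2482, 0.1202]
eef_rot: [-0.409, 3.114, -0.0]
ft_force: [-0.6, 0.1, 0.3]
grip_width: 0.0459
gripper_force: 0.0
t: 4.25
tcp_pos: [0.5082, -0.2481, 0.1199]
eef_rot: [0.409, -3.115, -0.0]
ft_force: [-0.4, 0.2, -0.1]
grip_width: 0.0299
gripper_force: 0.0
```

```bash
python3 -m pendant '[[0,0,0,0,0,0,230],[0,0,0,0,0,0,230],[0,0,0,0,0,0,255],[0,0,0,0,0,0,255],[0,0,0,0,0,0,255]]'
python3 -m pendant '[[0,0,-0.01,0,0,0,255],[0,0,-0.02,0,0,0,255],[0,0,-0.03,0,0,0,255],[0,0,-0.03,0,0,0,255],[0,0,-0.03,0,0,0,255],[0,0,0,0,0,0,255],[0,0,0,0,0,0,255]]'
python3 - <<'E'
from h import *
togo([.522,.009,.24],90)
for n in('scene','wrist'):
  f=grab(n); save(f,n+'2.png')
  if n=='scene':
    P=cloud(f);cv2.imwrite('pics/s2.png',cv2.resize(f['color'][150:330,180:420,::-1],None,fx=3,fy=3))
E
```

```text
t: 4.75
tcp_pos: [0.5082, -0.2481, 0.1199]
eef_rot: [0.409, -3.115, -0.0]
ft_force: [-0.5, 0.5, 0.1]
grip_width: 0.016
gripper_force: 30.0
t: 5.45
tcp_pos: [0.5083, -0.2482, 0.2408]
eef_rot: [-0.409, 3.114, -0.001]
ft_force: [-0.1, -0.5, -1.0]
grip_width: 0.0159
gripper_force: 30.0
turn [-0.0008  0.0013  0.2612] then shift [-0.0137  0.2572  0.0008] tcp [ 0.5083 -0.2482  0.2408] t 5.45
```

View pics/s2.png

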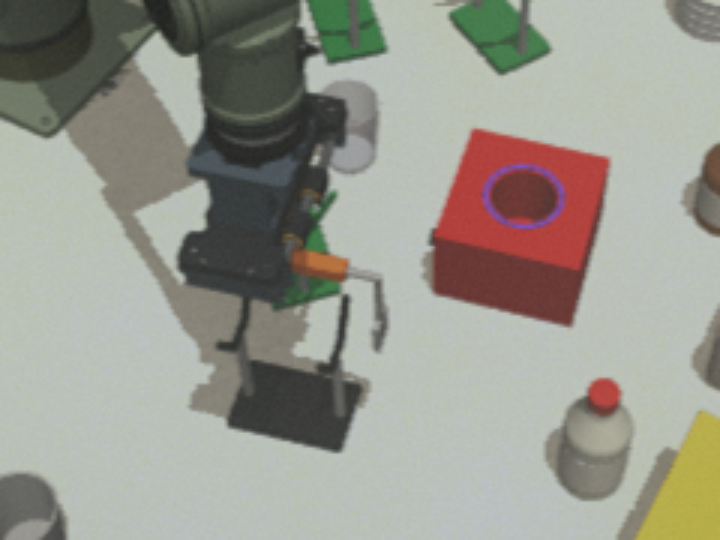

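The spreader is held level, with its blade hanging at crop (380,330), clear of the rest. Next, move it over the well.

```bash
python3 -m pendant '[[0,0,0,0,0,0.131,255],[0,0,0,0,0,0.13,255],[-0.0023,0.03,0,0,0,0,255],[-0.0023,0.045,0,0,0,0,255],[-0.0023,0.045,0,0,0,0,255],[-0.0023,0.045,0,0,0,0,255],[-0.0023,0.045,0,0,0,0,255],[-0.0022,0.03,0,0,0,0,255],[0,0.017,0,0,0,0,255],[0,0,0,0,0,0,255]]'
python3 -m pendant '[[0,0,0,0,0,0,255],[0,0,0,0,0,0,255]]'
python3 - <<'E'
from h import *
togo([.5225,.0088,.142],90)
for n in('scene','top'):
    f=grab(n); P=cloud(f); z=P[...,2]; H,S,V=cv2.split(cv2.cvtColor(f['color'],cv2.COLOR_RGB2HSV))
    m=(z>.145)&(z<.3)&(P[...,0]>.587)&(abs(P[...,0]-.61)<.04)&(abs(P[...,1]-.009)<.035)
    q=P[m]; print(n,len(q),q.mean(0) if len(q) else 0, np.percentile(q,[5,95],axis=0) if len(q) else 0)
    w=(H>120)&(H<165)&(S>60)&(abs(z-.095)<.02)&(abs(P[...,1])<.15); print('ring',cv2.minAreaRect((P[w][:,:2]*1000).astype(np.float32)))
    s=slice(140,220),slice(280,380); 
    if n=='scene': s=slice(160,260),slice(290,410)
    cv2.imwrite(f'pics/{n}3.png',cv2.resize(f['color'][s][:,:,::-1],None,fx=5,fy=5,interpolation=2))
E
```

```text
t: 6.55
tcp_pos: [0.5211, 0.0109, 0.2385]
eef_rot: [0.005, -3.138, -0.001]
ft_force: [-0.4, -0.2, -0.5]
grip_width: 0.0154
gripper_force: 30.0
t: 6.75
tcp_pos: [0.5216, 0.008, 0.2393]
eef_rot: [-0.001, -3.14, 0.001]
ft_force: [0.4, 0.3, -0.6]
grip_width: 0.0154
gripper_force: 30.0
turn [-0.0004 -0.0014 -0.0007] then shift [-0.0009  0.0008  0.0973] tcp [0.5216 0.008  0.2393] t 6.75
scene 109 [0.6078 0.0034 0.1987] [[ 0.5938 -0.0072  0.1547]
 [ 0.6122  0.0147  0.2441]]
ring ((607.60498046875, 9.327919006347656), (75.09825134277344, 77.09715270996094), 26.973918914794922)
top 0 0 0
ring ((781.0684814453125, 147.79681396484375), (4.4519147872924805, 0.0), -172.57159423828125)
```

View pics/scene3.png

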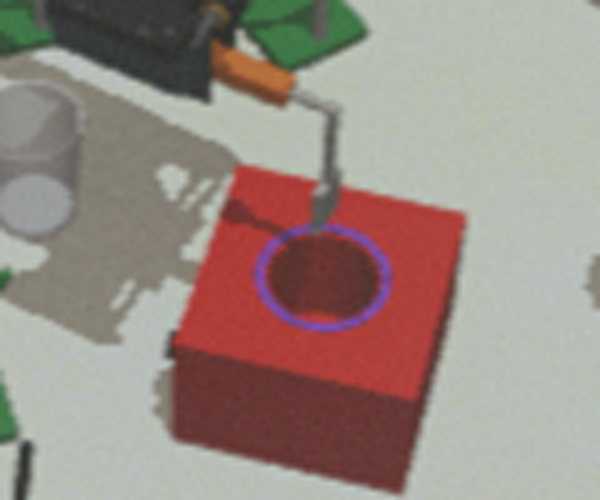

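View pics/top3.png

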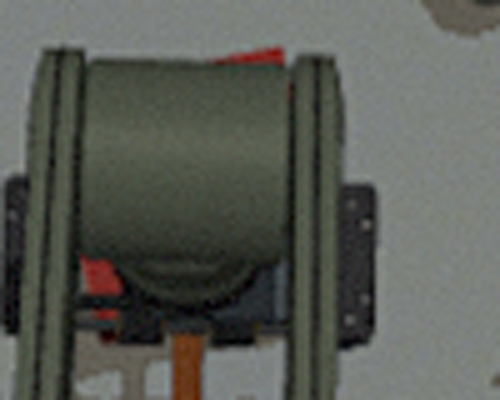

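The scene view shows the blade above the violet ring (crop 325,205, ring centre 322,277), and its cloud position agrees with the well axis. The top view is blocked by the arm. Dip now.

```bash
python3 -m pendant '[[-0.0007,0.0007,0.02,0,0,0,255],[0,0,0.02,0,0,0,255],[0,0,0.02,0,0,0,255],[0,0,0.02,0,0,0,255],[0,0,0.017,0,0,0,255],[0,0,0,0,0,0,255],[0,0,0,0,0,0,255]]'
python3 -m pendant '[[0,0,0,0,0,0,255],[0,0,0,0,0,0,255],[0,0,0,0,0,0,255],[0,0,0,0,0,0,255],[0,0,0,0,0,0,255],[0,0,0,0,0,0,255],[0,0,0,0,0,0,255],[0,0,0,0,0,0,255],[0,0,0,0,0,0,255],[0,0,0,0,0,0,255]]'
python3 - <<'E'
from h import *
f=grab('scene'); P=cloud(f); z=P[...,2]
cv2.imwrite('pics/scene4.png',cv2.resize(f['color'][160:260,290:410,::-1],None,fx=5,fy=5,interpolation=2))
E
```

```text
t: 7.55
tcp_pos: [0.5228, 0.009, 0.1432]
eef_rot: [0.001, 3.142, 0.0]
ft_force: [-0.1, -0.1, -0.5]
grip_width: 0.0157
gripper_force: 30.0
t: 8.55
tcp_pos: [0.5226, 0.0096, 0.1429]
eef_rot: [0.0, -3.142, -0.0]
ft_force: [0.1, -0.6, -0.4]
grip_width: 0.0158
gripper_force: 30.0
```

View pics/scene4.png

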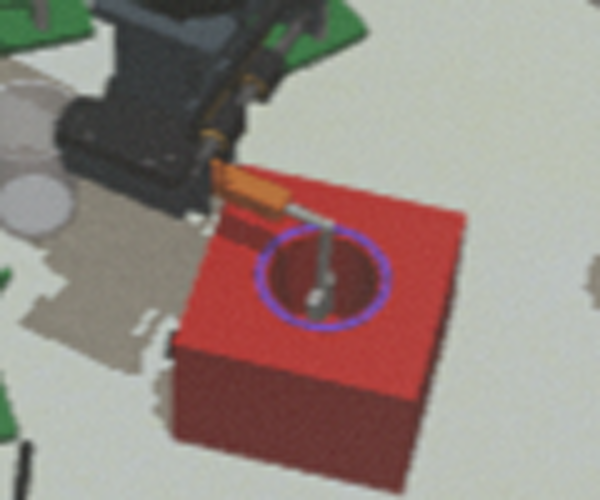

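The blade hangs in the well, its lower end near crop (318,312), with clearance all round and no force. Lift it and carry it to the leftmost green rest.

```bash
python3 -m pendant '[[0,0,-0.02,0,0,0,255],[0,0,-0.03,0,0,0,255],[0,0,-0.03,0,0,0,255],[0,0,-0.03,0,0,0,255],[0,0,-0.01,0,0,0,255],[0,0,0,0,0,0.12,255],[0,0,0,0,0,0.12,255],[0,0,0,0,0,0.12,255],[0,0,0,0,0,0.116,255]]'
python3 -m pendant '[[0.0236,0.0248,0,0,0,0,255],[0.0236,0.0248,0,0,0,0,255],[0.0236,0.0248,0,0,0,0,255],[0.0236,0.0248,0,0,0,0,255],[0.0236,0.0248,0,0,0,0,255],[0.0236,0.0248,0,0,0,0,255],[0.0236,0.0248,0,0,0,0,255],[0.0236,0.0248,0,0,0,0,255],[0,0,0,0,0,0,255],[0,0,0,0,0,0,255]]'
python3 -m pendant '[[0,0,0,0,0,0,255],[0,0,0,0,0,0,255]]'
python3 - <<'E'
from h import *
togo([.446,.2725,.121],62.7)
f=grab('wrist'); save(f,'w5.png'); P=cloud(f); H,S,V=cv2.split(cv2.cvtColor(f['color'],cv2.COLOR_RGB2HSV)); z=P[...,2]
g=(H>40)&(H<85)&(S>80)
for nm,m in(('base',g&(z>.004)&(z<.03)),('fork',g&(z>.105)&(z<.16)),('tips',g&(z>.138)&(z<.16)),('bot',g&(z>.100)&(z<.116))):
    k,l,st,_=cv2.connectedComponentsWithStats(m.astype(np.uint8))
    for i in range(1,k):
        if st[i,4]>40:
            q=P[l==i]; print(nm,st[i],q.mean(0),cv2.minAreaRect((q[:,:2]*1000).astype(np.float32)))
o=(H>4)&(H<20)&(S>110)&(z>.2); o[:,:270]=0;o[:,380:]=0; v,u=np.nonzero(o); 
for r in np.unique(v)[::12]: print(r,u[v==r].min(),u[v==r].max(),P[r,int(u[v==r].mean())])
E
```

```text
t: 9.5
tcp_pos: [0.5221, 0.0096, 0.2617]
eef_rot: [-0.747, -3.049, 0.001]
ft_force: [-0.7, -0.1, -0.6]
grip_width: 0.0157
gripper_force: 30.0
t: 10.5
tcp_pos: [0.4451, 0.2725, 0.2619]
eef_rot: [-0.737, -3.053, 0.003]
ft_force: [0.7, -0.2, -1.3]
grip_width: 0.0161
gripper_force: 30.0
t: 10.7
tcp_pos: [0.4459, 0.2714, 0.2627]
eef_rot: [-0.743, -3.052, 0.001]
ft_force: [0.8, -0.5, -0.4]
grip_width: 0.0156
gripper_force: 30.0
turn [-0.0005 -0.0001 -0.0008] then shift [0.0004 0.0011 0.1417] tcp [0.4459 0.2714 0.2627] t 10.7
base [ 188   52   67   91 3958] [0.288  0.2049 0.0128] ((287.09600830078125, 202.26744079589844), (69.90949249267578, 109.10040283203125), 45.11787796020508)
base [297 137  49  13 477] [0.4047 0.2974 0.0128] ((405.53662109375, 297.16455078125), (68.68213653564453, 15.662208557128906), 61.47990036010742)
base [297 156   7  55 325] [0.4434 0.2435 0.0128] ((443.6622314453125, 242.53245544433594), (9.085347175598145, 81.49742126464844), 61.74677658081055)
base [334 156  11  56 571] [0.469  0.2935 0.0129] ((470.78582763671875, 293.2276916503906), (15.023809432983398, 83.168
[... 1826 characters left out ...]
7), 44.852516174316406)
bot [161 122  34  15 203] [0.3168 0.1704 0.1124] ((318.3960876464844, 171.43072509765625), (34.084381103515625, 7.003615856170654), 45.369197845458984)
149 309 329 [0.3927 0.3002 0.2641]
161 304 333 [0.3974 0.2972 0.2713]
173 304 333 [0.4027 0.2945 0.2729]
185 304 333 [0.4085 0.2914 0.2718]
197 305 333 [0.4148 0.2888 0.2708]
209 305 332 [0.4202 0.2854 0.2719]
221 304 333 [0.4262 0.2823 0.272 ]
233 304 333 [0.4326 0.2789 0.2714]
245 285 354 [0.3814 0.306  0.4154]
257 281 356 [0.4163 0.288  0.3373]
269 279 356 [0.4182 0.2863 0.3402]
281 279 358 [0.4231 0.2865 0.3398]
293 281 357 [0.465  0.2615 0.2728]
305 306 377 [0.5241 0.2453 0.2009]
317 270 379 [0.4255 0.285  0.3527]
```

View pics/w5.png

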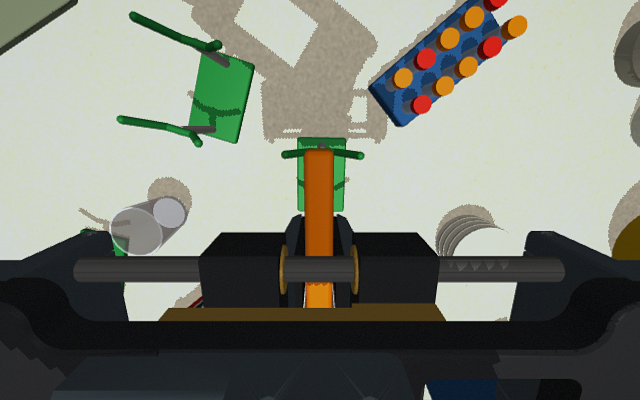

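The wrist view shows the handle at columns 304–333 above the target's base and near fork (columns 282–364, row 152). It sits about 3 mm off across, so I'll correct that and go down to just above the fork tips.

```bash
python3 -m pendant '[[0.001,0.003,0.02,0,0,0.008,255],[0,0,0.03,0,0,0,255],[0,0,0.03,0,0,0,255],[0,0,0.015,0,0,0,255],[0,0,0,0,0,0,255],[0,0,0,0,0,0,255],[0,0,0,0,0,0,255]]'
python3 - <<'E'
from h import *
togo([.446,.2745,.121],62)
u=np.array([np.cos(np.radians(-28)),np.sin(np.radians(-28))]); n=np.array([-u[1],u[0]])
tcp=bot.read_state()['tcp_pos'][:2]; print('tcp along/across',tcp@u,tcp@n)
for cam in('wrist','scene'):
    f=grab(cam); save(f,cam+'6.png'); P=cloud(f); H,S,V=cv2.split(cv2.cvtColor(f['color'],cv2.COLOR_RGB2HSV)); z=P[...,2]
    near=(np.hypot(P[...,0]-.446,P[...,1]-.272)<.11)
    g=near&(H>40)&(H<85)&(S>80)
    for nm,m in(('base',g&(z>.004)&(z<.03)),('fork',g&(z>.105)&(z<.16)),('tips',g&(z>.138)&(z<.155)),('handle',near&(H>4)&(H<20)&(S>110)&(z>.15)&(z<.19))):
        k,l,st,_=cv2.connectedComponentsWithStats(m.astype(np.uint8))
        for i in range(1,k):
            if st[i,4]>(30 if cam=='wrist' else 3):
                q=P[l==i]; A=q[:,:2]@u;B=q[:,:2]@n; print(cam,nm,st[i],'along',np.percentile(A,[2,50,98]),'across',np.percentile(B,[2,50,98]),'z',np.median(q[:,2]))
E
```

```text
t: 11.45
tcp_pos: [0.4471, 0.2757, 0.1693]
eef_rot: [0.753, 3.048, 0.003]
ft_force: [-0.6, -0.3, -0.1]
grip_width: 0.0159
gripper_force: 30.0
turn [0.0024 0.0014 0.0043] then shift [ 0.0004 -0.0016  0.0483] tcp [0.4471 0.2757 0.1693] t 11.45
tcp along/across 0.26529374339032 0.4533429064758817
wrist base [286 142  63  20 806] along [0.2109 0.2173 0.2294] across [0.4196 0.4505 0.4866] z 0.012761095386779359
wrist base [287 170  17  55 771] along [0.2427 0.2679 0.2978] across [0.4189 0.4278 0.437 ] z 0.01295176319813307
wrist base [334 170  14  48 602] along [0.2435 0.267  0.2944] across [0.4719 0.4793 0.4868] z 0.012952422824396431
wrist fork [255 159  49  18 533] along [0.2174 0.2203 0.2243] across [0.4151 0.4274 0.4418] z 0.134559167789608
wrist fork [334 159  46  19 500] along [0.2175 0.2204 0.2243] across [0.466  0.4793 0.4909] z 0.13609337025591145
wrist tips [255 164  23  13 226] along [0.2174 0.2204 0.2239] across [0.4144 0.4203 0.4257] z 0.14629414765817678
wrist tips [356 165  24  13 229] along [0.2176 0.2206 0.224 ] across [0.4802 0.4856 0.4915] z 0.14643279663627942
wrist handle [ 304  149   30  107 3111] along [0.2054 0.2321 0.2621] across [0.4465 0.4543 0.4618] z 0.1780952452846942
wrist handle [306 283  28  25 649] along [0.281  0.289  0.2972] across [0.4469 0.4546 0.4617] z 0.17821301442900567
scene base [331 148  32  26 341] along [0.2203 0.2709 0.3221] across [0.4169 0.4415 0.4806] z 0.01241934531959732
scene fork [352 142   9   6  13] along [0.3105 0.3136 0.3176] across [0.4374 0.4515 0.4684] z 0.11326143687242274
scene handle [349 122  12  14  78] along [0.2716 0.3038 0.3266] across [0.4435 0.4503 0.4591] z 0.17715093749311595
```

View pics/wrist6.png

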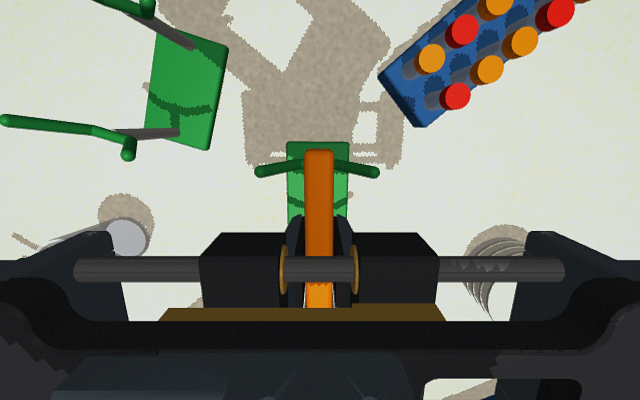

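Handle is within about 1 mm of the fork middle (fork tips at columns 255 and 380, handle centre 319). Lower it gently and let go.

```bash
python3 -m pendant '[[0,-0.001,0.015,0,0,0,255],[0,0,0.015,0,0,0,255],[0,0,0.01,0,0,0,255],[0,0,0.006,0,0,0,255],[0,0,0.0025,0,0,0,255],[0,0,0,0,0,0,255],[0,0,0,0,0,0,255]]'
```

```text
t: 12.25
tcp_pos: [0.4461, 0.2749, 0.1199]
eef_rot: [0.752, 3.049, 0.002]
ft_force: [0.7, 0.7, -0.3]
grip_width: 0.0161
gripper_force: 30.0
```

```bash
python3 -m pendant '[[0,0,0,0,0,0,235],[0,0,0,0,0,0,220],[0,0,0,0,0,0,200],[0,0,0,0,0,0,150],[0,0,0,0,0,0,80],[0,0,0,0,0,0,60],[0,0,0,0,0,0,60],[0,0,0,0,0,0,60],[0,0,0,0,0,0,60]]'
python3 -m pendant '[[0,0,-0.01,0,0,0,60],[0,0,-0.03,0,0,0,60],[0,0,-0.04,0,0,0,60],[0,0,-0.04,0,0,0,60],[0,0,0,0,0,0,60],[0,0,0,0,0,0,60]]'
python3 - <<'E'
from h import *
u=np.array([np.cos(np.radians(-28)),np.sin(np.radians(-28))]); n=np.array([-u[1],u[0]])
f=grab('wrist'); save(f,'w7.png'); P=cloud(f); H,S,V=cv2.split(cv2.cvtColor(f['color'],cv2.COLOR_RGB2HSV)); z=P[...,2]
near=(np.hypot(P[...,0]-.446,P[...,1]-.272)<.11); g=near&(H>40)&(H<85)&(S>80)
for nm,m in(('base',g&(z>.004)&(z<.03)),('tips',g&(z>.138)&(z<.155)),('handle',near&(H>4)&(H<20)&(S>110)&(z>.12)&(z<.14))):
    k,l,st,_=cv2.connectedComponentsWithStats(m.astype(np.uint8))
    for i in range(1,k):
        if st[i,4]>30:
            q=P[l==i]; A=q[:,:2]@u;B=q[:,:2]@n; print(nm,st[i],'along',np.percentile(A,[1,50,99]),'across',np.percentile(B,[2,50,98]),'z',np.percentile(q[:,2],[5,50,95]),np.degrees(np.polyfit(A,B,1)[0])-28)
E
```

```text
t: 13.15
tcp_pos: [0.4456, 0.2746, 0.1194]
eef_rot: [-0.752, -3.05, -0.0]
ft_force: [0.3, 0.6, -0.6]
grip_width: 0.0646
gripper_force: 0.0
t: 13.75
tcp_pos: [0.4459, 0.2748, 0.2408]
eef_rot: [0.752, 3.048, 0.003]
ft_force: [-0.5, 0.9, -1.3]
grip_width: 0.0695
gripper_force: 0.0
base [293 139  18  14 212] along [0.2109 0.2187 0.2268] across [0.4189 0.4295 0.4404] z [0.011  0.0128 0.0143] -36.97263375725771
base [326 139  19  14 221] along [0.2107 0.2185 0.2277] across [0.4645 0.4754 0.4863] z [0.0098 0.0128 0.0141] -18.89007239583961
base [293 159  18  58 946] along [0.2387 0.2779 0.3178] across [0.4189 0.4304 0.4415] z [0.0117 0.0129 0.0142] -28.261134320267022
base [327 159  17  58 906] along [0.2385 0.2761 0.3171] across [0.465  0.4757 0.4869] z [0.0116 0.013  0.0142] -27.347116636999424
tips [274 154  16   9 111] along [0.2175 0.2206 0.2239] across [0.4148 0.4201 0.4259] z [0.1388 0.1466 0.1501] -20.871618856236378
tips [348 155  16   9 111] along [0.2176 0.2207 0.2241] across [0.4799 0.4857 0.4915] z [0.1393 0.1468 0.1502] -34.31161860959813
tips [277 243  15  11  97] along [0.3051 0.3074 0.3108] across [0.4136 0.4195 0.4252] z [0.1387 0.1462 0.1501] -24.375242637976598
tips [345 244  14  11  98] along [0.305  0.3075 0.3114] across [0.4796 0.4855 0.4909] z [0.1384 0.1458 0.1502] -32.08608882407737
handle [ 311  139   16  117 1850] along [0.2057 0.2602 0.3216] across [0.4456 0.4533 0.4606] z [0.1271 0.1287 0.1299] -27.71284802391119
```

View pics/w7.png

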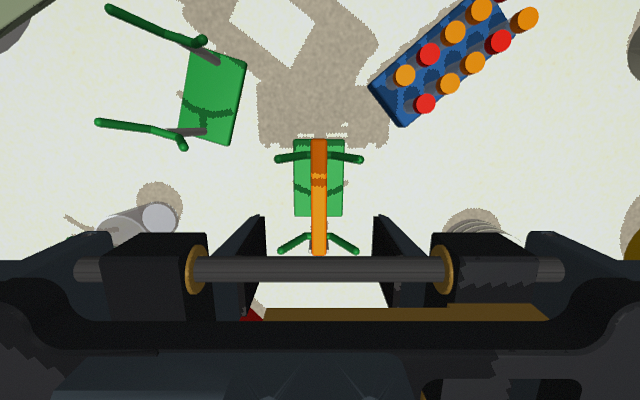

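The handle (columns 311–326, rows 139–256) lies level and centred between both forks, and the gripper is clear of it. Handing in.

```bash
python3 -c "
from station import bot
print(bot.close_job())"
```

```text
the job is handed in; nothing more can be done
None
```

I dipped the spreader's blade about 43 mm into the sterilizer well and held it there for over a second. I then laid the spreader level across both forks of the leftmost green rest, centred to about 1 mm, let go, and handed the job in after about 14 s; no verdict came back.

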